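# Square up the spare tiles and clamp them

### The job

Gently tap the untidy stack of four spare floor tiles in the teal tray until all their edges line up, flush against both white fences. Then push the orange stop up against the stack and, only once it is there, turn its black knob clockwise to the end to clamp it. Leave the sake cup, the clothespin, the bell and the torch where they are.

Things in the scene. Friction and masses are not known exactly. Their poses are not given: they have to be found in the camera images.
- tray: two stacked trays, white (252 x 332 mm) below, teal (242 x 322 mm, walls 4 mm) on top, fixed to the cabinet; origin under their centre at the cabinet top, z up. Teal tray: inner floor at z = 30 mm, rim at z = 42 mm. A tile flush with both white fences has its centre at x = 40, y = 65 mm in this frame. The stop's slot runs along y at x = 40 mm
- corner (a point): the corner on the tray's inner floor where the inner faces of the two white fences meet: tray frame (85, 110, 30) mm. Both fences are 8 mm thick and stand 34 mm above that floor. Far fence: inner face at tray x = 85 mm, from y = 3 to 118. Side fence: inner face at tray y = 110 mm, from x = -5 to 93
- tile1: grey-beige porcelain floor tile, 90 x 90 x 8 mm, about 140 g, number 1 from the bottom of the stack of four; origin at the centre of its underside, x and y along its edges (nearly the tray's x and y)
- tile2: indigo porcelain floor tile, 90 x 90 x 8 mm, about 140 g, number 2 from the bottom of the stack of four; origin at the centre of its underside, x and y along its edges (nearly the tray's x and y)
- tile3: terracotta porcelain floor tile, 90 x 90 x 8 mm, about 140 g, number 3 from the bottom of the stack of four; origin at the centre of its underside, x and y along its edges (nearly the tray's x and y)
- tile4: cream porcelain floor tile, 90 x 90 x 8 mm, about 140 g, number 4 from the bottom of the stack of four; origin at the centre of its underside, x and y along its edges (nearly the tray's x and y)
- stop_face (a point): middle of the face of the orange sliding stop that looks to the tray's +y (towards the tiles), 15 mm above the tray's inner floor. The face plate is 80 mm wide (along the tray's x), 28 mm high; behind it, to -y, a block 46 x 51 x 34 mm carries the clamp knob, whose axis is 30 mm behind the face
- stop (a joint): travel of the stop along the tray's +y, 0 to 0.100 m, about 2.5 N of friction; the face is at tray y = -70 mm + value, so it touches a squared stack at 0.090
- clamp_grip (a point): on the axis of the black clamp knob on the stop, at the height to grip, 54 mm above the tray's inner floor. The knob's bar grip is 44 mm long, 12 mm thick, and spans 40 to 64 mm above the tray's inner floor
- clamp (a joint): angle of the clamp knob, rad, growing clockwise seen from above; at 0 (loose) its bar lies along the tray's x, at 1.5 (its end stop, clamped) along the tray's y
- cup: small blue ceramic sake cup turned upside down in the tray, 52 mm across at its rim, 39 mm tall; origin at the centre of its underside
- clothespin: wooden spring clothespin lying in the tray, 75 x 15 x 10 mm, long along its x; origin at the centre of its underside
- bell: chrome desk bell on a black base, 80 mm across, 55 mm tall; origin under its centre
- torch: black plastic torch lying along its x, 167 mm long, 44 mm across the head, red sliding switch on top; origin under its middle
Things that resemble listed ones, but are neither listed nor needed, are in the scene too. There is more than one size of the tile3; the job needs the larger. There is more than one size of the tile4; the one meant has the size given above.

How it is judged:
On the way:
1. with the knob still loose (below 0.6 rad), all four tiles are flush in the fence corner and the stop is against them (x of tile1 in the frame of tray between 0.0365 and 0.0435 m and y of tile1 in the frame of tray between 0.0615 and 0.0685 m and angle between the x axis of each of tile1, tile2, tile3, tile4 and the x axis of tray, either way round below 0.045 rad and angle between each of tile1, tile2, tile3, tile4's own z axis and vertical below 0.1 rad and x of tile2 in the frame of tray between 0.0365 and 0.0435 m and y of tile2 in the frame of tray between 0.0615 and 0.0685 m and x of tile3 in the frame of tray between 0.0365 and 0.0435 m and y of tile3 in the frame of tray between 0.0615 and 0.0685 m and x of tile4 in the frame of tray between 0.0365 and 0.0435 m and y of tile4 in the frame of tray between 0.0615 and 0.0685 m and value of joint stop above 0.0855 m and value of joint clamp below 0.6 rad), for 0.2 s.
At the end, for the whole second after the job is handed in: all four tiles, still stacked and at rest, have their centres within 3.5 mm of the flush place (tray x 40, y 65 mm) and are within 0.045 rad of square to the tray; the stop's joint is above 0.0855 m (up against the stack) and the knob is turned past 1.25 rad (x of tile1 in the frame of tray between 0.0365 and 0.0435 m and y of tile1 in the frame of tray between 0.0615 and 0.0685 m and angle between the x axis of each of tile1, tile2, tile3, tile4 and the x axis of tray, either way round below 0.045 rad and angle between each of tile1, tile2, tile3, tile4's own z axis and vertical below 0.1 rad and x of tile2 in the frame of tray between 0.0365 and 0.0435 m and y of tile2 in the frame of tray between 0.0615 and 0.0685 m and x of tile3 in the frame of tray between 0.0365 and 0.0435 m and y of tile3 in the frame of tray between 0.0615 and 0.0685 m and x of tile4 in the frame of tray between 0.0365 and 0.0435 m and y of tile4 in the frame of tray between 0.0615 and 0.0685 m and value of joint stop above 0.0855 m and value of joint clamp above 1.25 rad and linear speed of each of tile1, tile2, tile3, tile4 below 0.01 m/s); the robot touches nothing.
It fails at once if the sake cup, clothespin, bell or torch is moved more than 20 mm (distance of any of cup, clothespin, bell, torch from where it was at the start of the episode above 0.02 m).
It fails at once if a tile is struck or pressed by the fingers with more than 60 N (contact force between the fingers and tile1 above 60 N or contact force between the fingers and tile2 above 60 N or contact force between the fingers and tile3 above 60 N or contact force between the fingers and tile4 above 60 N).
It also fails if it takes over 72 s, if anything falls off the work surface, if the arm or the gripper's body presses on something with over 40 N, if the wrist force passes 120 N, or if a joint passes its speed limit or range.

### The arm

A 6-joint arm with a two-finger parallel gripper is mounted at the origin on the work surface. World frame = base frame: x ahead of the robot, y to its left, z up, the work surface at z = 0. Lengths are in m, angles in rad, forces in N, time in s.
With the tool pointing down it reaches from about 0.325 to 0.9 m from the base axis. Payload 6.1 kg.
Tool frame: the origin (TCP) lies at the very end of the fingers, on their centre line; the grasp point (between the pads) lies 19 mm behind it (env.grip_point_offset is the distance from the TCP to the grasp point, in m); z points along the fingers, y is the direction in which the jaws open and shut (so a half turn about z gives the same grasp; the last joint's range is limited). The gripper opens to 85 mm and grips with 20 to 120 N. Pads are 22 mm wide; open, the fingers measure 114 mm over their backs; the gripper's body (76 mm by 85 mm) begins 54 mm behind the grasp point. The pads swing forward as they close: fully open they stand 13 mm farther back than shut.
Start: joints at [1.129, 0.22, 1.526, -0, 1.395, -0.126], TCP at [0.194, 0.594, 0.203] pointing down, gripper open.
Joint ranges: [-2.98, 2.98], [-0.91, 2.08], [0.09, 2.57], [-1.24, 4.39], [0.2, 2.65], [-2.68, 2.68]. Speed limits (rad/s): [2.57, 2.57, 3.01, 3.14, 3.14, 3.14].

### API

Orientations are given as a rotation vector (axis times angle).
In Python, from station import env gives the robot as it stands.
- The arm moves only by the tool jog_arm, never from a script. Its argument "steps" is a list of rows, each an object with "hand": the finger opening in mm, from 0 to 85.4; "slide": the shift along the tool's x, y, z in mm, a list of three; "angular": the turn, a rotation vector about the tool's x, y, z in rad, a list of three. In form: [{"hand": hand, "slide": [x, y, z], "angular": [wx, wy, wz]}, ...]. A call has 1 to 20 rows; each row is the pose to reach, as a shift and turn from the pose commanded when the call began, along the tool's axes at that moment; what a row does not reach only later rows make up. A row lasts 1/10 s, in which the tool goes at most 50 mm and 8.59 degrees, less where a joint would pass 70% of its speed; a pose out of reach is approached as far as the arm can. A call with a gripper value outside its range is refused whole. The fingers move at their own pace and stop on an object; the grip force is fixed at half the most. Time passes only in rows, so rows that repeat a pose let the fingers close. It gives the time, the measured TCP pose, the force and the opening at its end, in the units of the state.
- env.read_state(): the state, without advancing time (a new reading comes with each control period).
- env.grab_frame(name): name is "scene" or "top" or "wrist"; returns a dict with "img" (384x512x3 uint8, blue, green, red), "range_z" (384x512 float32, m along the optical axis (not along the pixel's ray), 0 where there is no reading), "K" (3x3 intrinsics, pixels), "k1" (the pictures are not rectified: a ray, as slopes to the right and down, at radius r is drawn at 1 + k1 r^2 times it, then the intrinsics apply), "R" (3x3) and "t" (3): a world point X has camera coordinates R X + t. Camera axes: x right, y down, z forward; pixel columns grow to the right and rows downward; lengths in m; the calibration is good to about 2 mm. A picture is of the moment at which its call begins.
- env.job_done(): hands the job in, once; it reports no verdict.
The state is a dict: "clock": time; "joint_pos": joint angles; "joint_velocities": joint speeds; "effort": joint torques, N m; "ee_pos": TCP position; "orientation": TCP orientation; "wrist_force": force on the tool from outside, world axes, zero at the start; "moment": the same for the moment, N m; "width": finger opening in m.
Only numpy, scipy, OpenCV 4.12 (cv2) and the standard library are available. Lean on these libraries where they do the work, as an engineer would, in place of code of your own. Each camera call takes 0.05 s, during which the arm holds its last target. There are 200 camera calls.

## Working session

There is one attempt and no reset: what is moved stays moved. The work goes in short steps, Python scripts to look and compute and a tool call to move; the robot and the scene stay as the last step left them, time stands still between calls to the robot, and variables do not carry over. Pictures are saved under pics/ and viewed, about 8 in all and at most 12, crops included, and the job is handed in when it is done.

Besides the shell and the picture viewer there is one more tool, called after "Call:" as name([rows], argument=value, ...), one row to a line, values as JSON. jog_arm: Moves the arm, as the interface text tells. Its arguments: {"type":"object","properties":{"steps":{"type":"array"}},"required":["steps"]}

```bash
ls; mkdir -p pics; cat > h.py <<'E'
import numpy as np, cv2
from station import env
def grab(n):
    f=env.grab_frame(n); np.savez(f'{n}.npz',**f); return f
def load(n): return dict(np.load(f'{n}.npz'))
def undist(f,uv):
    K=f['K'];k=float(f['k1']);uv=np.atleast_2d(np.asarray(uv,float))
    D=np.array([k,0,0,0,0.]);return cv2.undistortPoints(uv[:,None],K,D)[:,0]
def onplane(f,uv,z):
    s=undist(f,uv);d=np.c_[s,np.ones(len(s))]@f['R'];c=-f['R'].T@f['t']
    return c+d*((z-c[2])/d[:,2])[:,None]
def cloud(f):
    h,w=f['range_z'].shape;v,u=np.mgrid[:h,:w]
    s=undist(f,np.c_[u.ravel(),v.ravel()]);z=f['range_z'].ravel()
    P=(np.c_[s,np.ones(len(s))]*z[:,None]-f['t'])@f['R'];P[z==0]=np.nan
    return P.reshape(h,w,3)
E
python3 - <<'E'
from h import *
for n in ['scene','top','wrist']:
    f=grab(n); print(n,f['K'].tolist(),f['k1'],f['R'].round(3).tolist(),(-f['R'].T@f['t']).round(3))
    cv2.imwrite(f'pics/{n}0.png',f['img'])
a=cv2.imread('pics/top0.png');cv2.imwrite('pics/top0b.png',cv2.resize(a,(800,600)))
a=cv2.imread('pics/scene0.png');cv2.imwrite('pics/scene0b.png',cv2.resize(a,(800,600)))
print(env.read_state())
E
```

```text
pics
scene [[363.7372483234742, 0.0, 251.94690622975622], [0.0, 363.7372483234742, 190.71884801736343], [0.0, 0.0, 1.0]] -0.05031506461830101 [[-0.493, 0.87, -0.005], [0.691, 0.388, -0.609], [-0.528, -0.304, -0.793]] [1.054 0.279 0.808]
top [[365.7201929722373, 0.0, 257.24971159302913], [0.0, 365.7201929722373, 186.30596835467122], [0.0, 0.0, 1.0]] -0.11043228833001441 [[-0.019, -1.0, -0.005], [-0.983, 0.02, -0.182], [0.182, 0.002, -0.983]] [0.33  0.02  1.262]
wrist [[287.63393482671455, 0.0, 253.52775229282616], [0.0, 287.63393482671455, 197.07062915832972], [0.0, 0.0, 1.0]] -0.012312432683668639 [[0.31, 0.951, -0.002], [0.916, -0.298, 0.27], [0.256, -0.085, -0.963]] [0.13  0.614 0.373]
{'clock': 0.15, 'joint_pos': array([ 1.12888045e+00,  2.21091736e-01,  1.52732323e+00,  7.69004863e-06,
        1.39467301e+00, -1.26109994e-01]), 'joint_velocities': array([-0.00081058, -0.00530055, -0.00369258, -0.002027  ,  0.00242432,
       -0.00058843]), 'effort': array([ 5.75884278e-04, -4.97477996e+01, -3.89908147e+01, -2.53672297e-04,
        7.03256606e-03, -1.26415520e-05]), 'ee_pos': array([0.1939106 , 0.59364435, 0.20243487]), 'orientation': array([-4.93942803e-01, -3.10208666e+00,  2.25111632e-03]), 'wrist_force': array([-0.49161114, -0.36156193,  0.76264955]), 'moment': array([ 0.03001207, -0.01190763, -0.01475413]), 'width': 0.08517900493987837}
```

View pics/top0b.png

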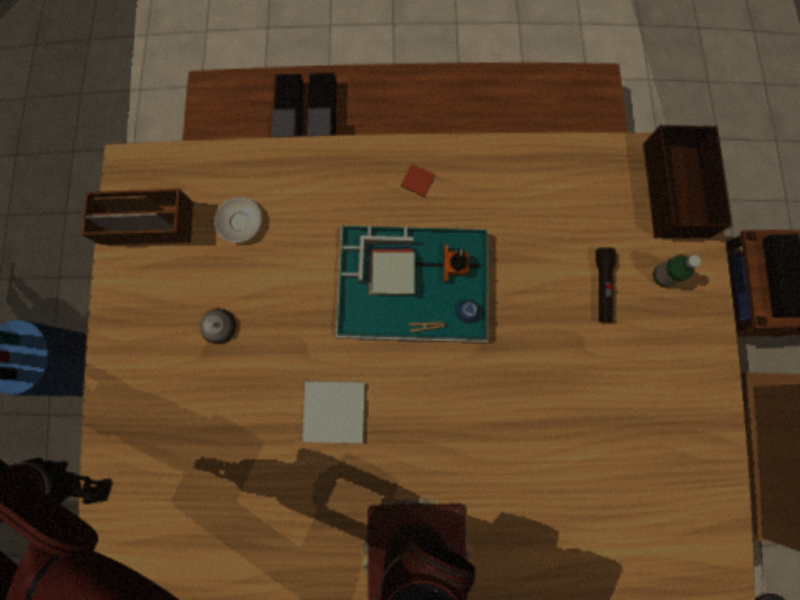

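View pics/scene0b.png

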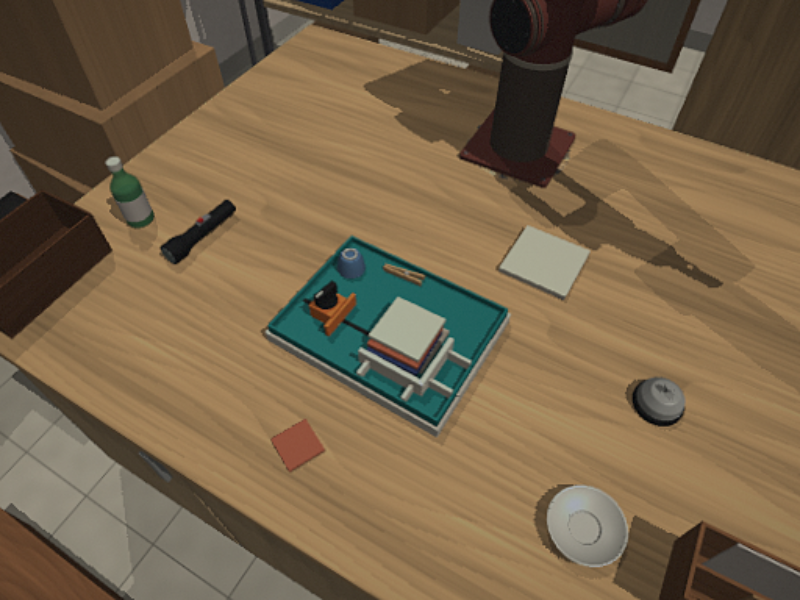

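The top view shows the tray around (412,284), with the stack at (393,272) and the white fence corner at its upper left. The stop is at (457,262), the cup at (469,310) and the clothespin at (427,326). The scene view shows the stack skewed, with the knob bar on the orange stop. Next I measure the tray pose.

```bash
cat > tray.py <<'E'
from h import *
def tray(f):
    hsv=cv2.cvtColor(f['img'],cv2.COLOR_BGR2HSV)
    m=cv2.inRange(hsv,(78,90,30),(98,255,255))
    n,l,s,c=cv2.connectedComponentsWithStats(m)
    big=1+np.argmax(s[1:,4]);ys,xs=np.nonzero(l==big)
    P=onplane(f,np.c_[xs,ys],0.042)
    r=cv2.minAreaRect((P[:,:2]*1000).astype(np.float32));return r
if __name__=='__main__':
    for n in ['top','scene']:
        f=load(n);print(n,tray(f))
        P=cloud(f)
        if n=='top':
            for (u,v) in [(250,174),(293,167),(300,190),(214,265),(262,195),(289,167),(232,172)]: print(u,v,P[v,u].round(4))
E
python3 tray.py
```

```text
top ((578.6478271484375, -1.975555419921875), (319.9991149902344, 240.43153381347656), 87.20352935791016)
250 174 [0.5948 0.0452 0.0623]
293 167 [ 0.6089 -0.0971  0.0922]
300 190 [ 0.5424 -0.1243  0.0302]
214 265 [0.2951 0.1726 0.0105]
262 195 [0.5266 0.0062 0.0375]
289 167 [ 0.6158 -0.0864  0.0642]
232 172 [0.6042 0.1061 0.0565]
scene ((585.8095092773438, -2.091552734375), (324.255126953125, 247.0377197265625), 87.33666229248047)
```

```bash
cat > go.py <<'E'
from h import *
from scipy.spatial.transform import Rotation as Rn
T=np.array([0.5795,-0.002,0.0]);YAW=np.deg2rad(-2.75)
import json,os
if os.path.exists('tray.json'): d=json.load(open('tray.json'));T=np.array([*d['T'],0]);YAW=d['yaw']
RT=Rn.from_euler('z',YAW)
def w2t(p): return RT.inv().apply(np.asarray(p)-T)*1000
def t2w(p): return RT.apply(np.asarray(p,float)/1000)+T
def tool(xdir_deg):  # tool down, tool x at angle (tray frame)
    a=YAW+np.deg2rad(xdir_deg);x=np.array([np.cos(a),np.sin(a),0]);z=np.array([0,0,-1.])
    return Rn.from_matrix(np.c_[x,np.cross(z,x),z])
def plan(p_tray,xdir):
    s=env.read_state();R0=Rn.from_rotvec(s['orientation'])
    print('now tray',w2t(s['ee_pos']).round(1),'xdir',np.rad2deg(np.arctan2(*R0.as_matrix()[[1,0],0])-YAW).round(2),'clock',s['clock'],'F',s['wrist_force'].round(1),'q',s['joint_pos'].round(2))
    print('slide',(R0.inv().apply(t2w(p_tray)-s['ee_pos'])*1000).round(1),'ang',(R0.inv()*tool(xdir)).as_rotvec().round(4))
E
python3 - <<'E'
from go import *
for a in (0,180): plan([-20,20,300],a)
s=env.read_state();f=load('wrist');R0=Rn.from_rotvec(s['orientation'])
print('cam in tool',R0.inv().apply(-f['R'].T@f['t']-s['ee_pos']),R0.inv().apply(f['R'][2]))
E
```

```text
now tray [-413.7  576.5  202.4] xdir 164.66 clock 0.15 F [-0.5 -0.4  0.8] q [ 1.13  0.22  1.53  0.    1.39 -0.13]
slide [-526.9 -432.6  -97. ] ang [-6.0000e-04  2.1000e-03  2.8738e+00]
now tray [-413.7  576.5  202.4] xdir 164.66 clock 0.15 F [-0.5 -0.4  0.8] q [ 1.13  0.22  1.53  0.    1.39 -0.13]
slide [-526.9 -432.6  -97. ] ang [-0.0014 -0.0004 -0.2678]
cam in tool [ 0.06717032 -0.00029303 -0.17044338] [-2.69808627e-01 -2.22212983e-04  9.62913940e-01]
```

Call:
jog_arm([
  {"hand": 50,"slide": [-527,-433,-97],"angular": [0,0,-0.268]},
  {"hand": 50,"slide": [-527,-433,-97],"angular": [0,0,-0.268]},
  {"hand": 50,"slide": [-527,-433,-97],"angular": [0,0,-0.268]},
  {"hand": 50,"slide": [-527,-433,-97],"angular": [0,0,-0.268]},
  {"hand": 50,"slide": [-527,-433,-97],"angular": [0,0,-0.268]},
  {"hand": 50,"slide": [-527,-433,-97],"angular": [0,0,-0.268]},
  {"hand": 50,"slide": [-527,-433,-97],"angular": [0,0,-0.268]},
  {"hand": 50,"slide": [-527,-433,-97],"angular": [0,0,-0.268]},
  {"hand": 50,"slide": [-527,-433,-97],"angular": [0,0,-0.268]},
  {"hand": 50,"slide": [-527,-433,-97],"angular": [0,0,-0.268]},
  {"hand": 50,"slide": [-527,-433,-97],"angular": [0,0,-0.268]},
  {"hand": 50,"slide": [-527,-433,-97],"angular": [0,0,-0.268]},
  {"hand": 50,"slide": [-527,-433,-97],"angular": [0,0,-0.268]},
  {"hand": 50,"slide": [-527,-433,-97],"angular": [0,0,-0.268]},
  {"hand": 50,"slide": [-527,-433,-97],"angular": [0,0,-0.268]},
  {"hand": 50,"slide": [-527,-433,-97],"angular": [0,0,-0.268]},
  {"hand": 50,"slide": [-527,-433,-97],"angular": [0,0,-0.268]},
])

```text
clock: 1.85
ee_pos: [0.5599, 0.0197, 0.2998]
orientation: [-0.074, -3.14, -0.001]
wrist_force: [-0.7, -0.0, 0.8]
width: 0.05
```

```bash
python3 - <<'E'
from go import *
from tray import tray
f=grab('wrist');cv2.imwrite('pics/w1.png',cv2.resize(f['img'],(800,600)));print(tray(f))
plan([-20,20,300],180);print(env.read_state()['width'])
E
```

```text
((581.4274291992188, -4.5064239501953125), (321.19976806640625, 239.42001342773438), 87.28014373779297)
now tray [-20.6  21.  300. ] xdir 180.09 clock 1.9 F [-0.5  0.1 -0.1] q [-0.11  0.02  1.57  0.    1.56 -1.63]
slide [-0.6 -1.  -0. ] ang [ 0.0003 -0.0007  0.0015]
0.05017809351378369
```

View pics/w1.png

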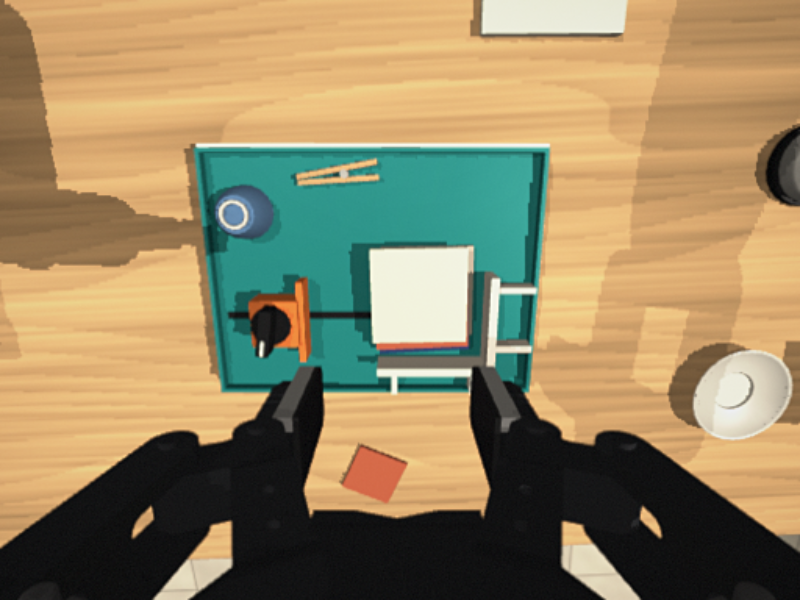

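The wrist view shows the stop at (285,320), the stack at (420,300), the fences at (490,320) and (430,365), the clothespin at (338,173) and the cup at (240,212). The space on the stack's near (-x) side is clear.

```bash
echo '{"T":[0.580,-0.0033],"yaw":-0.0478}' > tray.json; python3 - <<'E'
from go import *
f=load('wrist');P=cloud(f);t=(RT.inv().apply(P.reshape(-1,3)-T)*1000)
ok=np.isfinite(t[:,0])
def show(n,m): 
    q=t[m]; print(n,len(q),np.percentile(q,[1,50,99],axis=0).round(1).tolist())
hsv=cv2.cvtColor(f['img'],cv2.COLOR_BGR2HSV).reshape(-1,3)
inb=ok&(abs(t[:,0])<116)&(abs(t[:,1])<156)
show('tile4top',inb&(t[:,2]>60)&(t[:,2]<68)&(t[:,0]>-20)&(t[:,0]<75)&(t[:,1]>5)&(t[:,1]<104)&(hsv[:,1]<60))
show('non-teal low, x<-2',inb&(t[:,2]>34)&(t[:,0]<10)&(t[:,1]>30))
show('orange',inb&(hsv[:,0]<15)&(hsv[:,1]>150)&(t[:,1]<0))
show('pin',inb&(t[:,0]<-50)&(t[:,2]>33)&(t[:,1]>-70))
show('knob',inb&(t[:,2]>80)&(t[:,1]<-50))
show('farfence',inb&(t[:,0]>80)&(t[:,1]>30)&(t[:,2]>58))
show('sidefence',inb&(t[:,1]>106)&(t[:,1]<125)&(t[:,0]>0)&(t[:,0]<70)&(t[:,2]>58))
cv2.imwrite('/dev/null.png',f['img'])
plan([-50,65,100],180);plan([-50,65,34],180)
E
```

```text
tile4top 2876 [[-19.0, 6.1, 60.4], [18.2, 46.1, 62.2], [58.4, 86.4, 64.0]]
non-teal low, x<-2 20441 [[-40.2, 30.7, 41.4], [-31.4, 65.9, 401.2], [5.8, 110.8, 426.9]]
orange 882 [[2.2, -117.1, 35.0], [29.6, -74.9, 59.8], [77.6, -67.0, 73.0]]
pin 571 [[-115.6, -68.6, 33.9], [-99.0, -22.1, 40.5], [-61.3, 156.0, 43.3]]
knob 334 [[20.0, -104.7, 80.9], [39.8, -95.3, 93.6], [62.6, -88.7, 95.6]]
farfence 307 [[81.7, 31.5, 59.0], [89.9, 65.0, 63.8], [95.5, 115.2, 65.9]]
sidefence 284 [[0.8, 108.7, 58.5], [34.3, 112.3, 64.1], [68.8, 116.8, 65.8]]
now tray [-21.2  22.3 300. ] xdir 180.07 clock 1.9 F [-0.5  0.1 -0.1] q [-0.11  0.02  1.57  0.    1.56 -1.63]
slide [ 28.6  42.7 200. ] ang [ 0.0003 -0.0007  0.0013]
now tray [-21.2  22.3 300. ] xdir 180.07 clock 1.9 F [-0.5  0.1 -0.1] q [-0.11  0.02  1.57  0.    1.56 -1.63]
slide [ 28.6  42.7 266. ] ang [ 0.0003 -0.0007  0.0013][ WARN:0@0.527] global loadsave.cpp:1117 imwrite_ imwrite_('/dev/null.png'): can't open file for writing: permission denied
```

Call:
jog_arm([
  {"hand": 40,"slide": [40,24,150],"angular": [0,0,0]},
  {"hand": 40,"slide": [40,24,150],"angular": [0,0,0]},
  {"hand": 40,"slide": [40,24,200],"angular": [0,0,0]},
  {"hand": 40,"slide": [40,24,225],"angular": [0,0,0]},
  {"hand": 40,"slide": [40,24,245],"angular": [0,0,0]},
  {"hand": 40,"slide": [40,24,258],"angular": [0,0,0]},
  {"hand": 40,"slide": [40,24,265],"angular": [0,0,0]},
  {"hand": 40,"slide": [40,24,266],"angular": [0,0,0]},
  {"hand": 40,"slide": [40,24,266],"angular": [0,0,0]},
])

```text
clock: 2.8
ee_pos: [0.5242, 0.0447, 0.0369]
orientation: [0.075, 3.136, -0.0]
wrist_force: [0.0, -0.3, -0.6]
width: 0.0402
```

```bash
python3 - <<'E'
from go import *
plan([-62,46,34],180)
E
```

```text
now tray [-58.   45.3  36.9] xdir 180.01 clock 2.8 F [ 0.  -0.3 -0.6] q [-0.06  0.17  1.92 -0.    1.05 -1.59]
slide [4.  0.7 2.9] ang [-0.0001  0.0044  0.0002]
```

Call:
jog_arm([
  {"hand": 40,"slide": [0,0,0],"angular": [0,0,0]},
  {"hand": 40,"slide": [-6,0,0],"angular": [0,0,0]},
  {"hand": 40,"slide": [-11,0,0],"angular": [0,0,0]},
  {"hand": 40,"slide": [-14,0,0],"angular": [0,0,0]},
  {"hand": 40,"slide": [-17,0,0],"angular": [0,0,0]},
  {"hand": 40,"slide": [-20,0,0],"angular": [0,0,0]},
  {"hand": 40,"slide": [-23,0,0],"angular": [0,0,0]},
  {"hand": 40,"slide": [-26,0,0],"angular": [0,0,0]},
  {"hand": 40,"slide": [-29,0,0],"angular": [0,0,0]},
  {"hand": 40,"slide": [-32,0,0],"angular": [0,0,0]},
  {"hand": 40,"slide": [-35,0,0],"angular": [0,0,0]},
  {"hand": 40,"slide": [-38,0,0],"angular": [0,0,0]},
  {"hand": 40,"slide": [-38,0,0],"angular": [0,0,0]},
  {"hand": 40,"slide": [-38,0,0],"angular": [0,0,0]},
])

```text
clock: 4.2
ee_pos: [0.5597, 0.0429, 0.0342]
orientation: [-0.075, -3.141, 0.0]
wrist_force: [-0.6, 0.9, -0.7]
width: 0.0402
```

```bash
python3 - <<'E'
from go import *
plan([-16,46,34],180)
f=grab('wrist');cv2.imwrite('pics/w2.png',cv2.resize(f['img'],(800,600)))
E
```

```text
now tray [-22.5  45.2  34.2] xdir 180.0 clock 4.2 F [-0.6  0.9 -0.7] q [-0.06  0.25  1.83 -0.    1.06 -1.59]
slide [-6.5  0.8  0.2] ang [-0.     -0.0002 -0.    ]
```

View pics/w2.png

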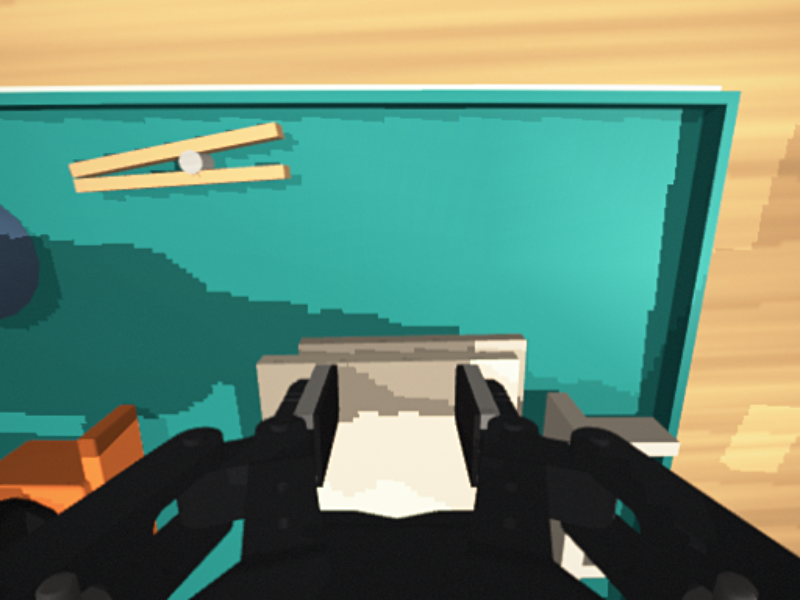

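The view is puzzling: two tile edges appear at rows 340–360, in front of the fingertips at (320,370) and (470,370). I'll check the depth there.

```bash
python3 - <<'E'
from go import *
f=load('wrist');P=cloud(f)
for (u,v) in [(330,350),(400,345),(500,342),(290,358),(400,358),(290,380),(400,380),(400,400),(400,450),(400,500),(475,375),(325,375),(475,395),(320,395),(290,420),(510,390),(560,410)]:
    a,b=int(u*.64),int(v*.64); print(u,v,w2t(P[b,a]).round(0),f['img'][b,a])
f=grab('top');P=cloud(f);cv2.imwrite('pics/t2.png',cv2.resize(f['img'][130:230,200:330],(780,600)))
E
```

```text
330 350 [-26.  18.  38.] [131 152 166]
400 345 [-28.  46.  38.] [132 152 167]
500 342 [-29.  86.  37.] [191 222 239]
290 358 [-30.   7.  57.] [105 122 135]
400 358 [-31.  46.  60.] [104 120 132]
290 380 [-24.   8.  63.] [159 186 203]
400 380 [-24.  46.  62.] [158 184 202]
400 400 [-17.  46.  63.] [123 143 157]
400 450 [ 4. 46. 61.] [220 241 249]
400 500 [26. 46. 62.] [238 251 252]
475 375 [-32.  69.  77.] [87 92 95]
325 375 [-32.  22.  76.] [89 95 98]
475 395 [-32.  67.  89.] [90 95 98]
320 395 [-32.  23.  89.] [84 88 91]
290 420 [-35.  19. 108.] [26 25 25]
510 390 [-21.  84.  63.] [225 245 252]
560 410 [ -4. 109.  46.] [ 90 101 109]
```

View pics/t2.png

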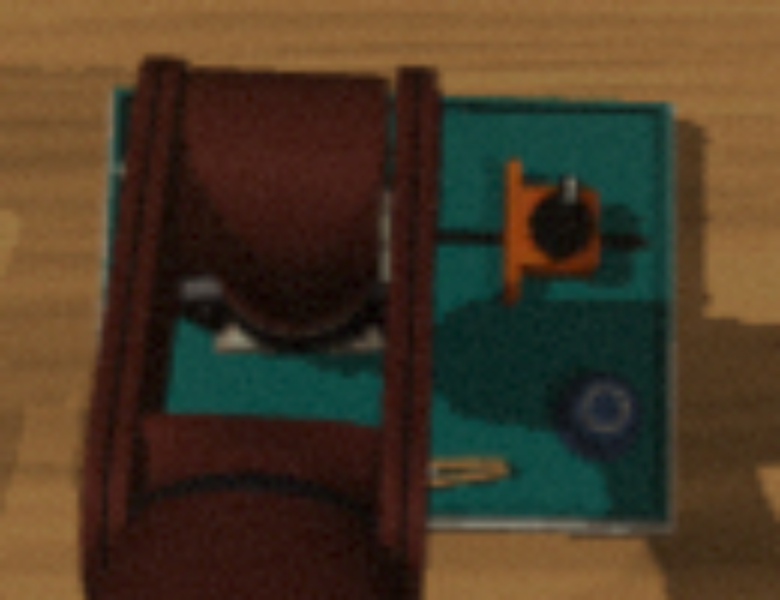

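The crop shows the arm covering the stack, so it doesn't help. I'll compare the projected TCP with where the fingertips appear in the wrist image.

```bash
python3 - <<'E'
from go import *
f=load('wrist');s=env.read_state();R0=Rn.from_rotvec(s['orientation']);P=cloud(f)
for off in [(-11,27,0),(11,27,0),(11,20,0),(11,27,-19),(11,27,-40),(11,20,-40),(11,-20,-40)]:
    X=s['ee_pos']+R0.apply(np.array(off)/1000.)
    uv=cv2.projectPoints(X[None],cv2.Rodrigues(f['R'])[0],f['t'],f['K'],np.array([f['k1'],0,0,0,0.]))[0].ravel()/.64
    print(off,w2t(X).round(0),uv.round(0))
# points belonging to finger (tool frame), lowest
Q=R0.inv().apply(P.reshape(-1,3)-s['ee_pos'])*1000
for (u,v) in [(470,365),(475,370),(480,380),(330,368),(322,375),(300,385),(465,420),(335,420)]:
    a,b=int(u*.64),int(v*.64);print(u,v,Q.reshape(P.shape)[b,a].round(1),f['range_z'][b,a])
print(s['wrist_force'],s['moment'])
E
```

```text
(-11, 27, 0) [-12.  72.  34.] [463. 379.]
(11, 27, 0) [-34.  72.  34.] [465. 328.]
(11, 20, 0) [-34.  65.  34.] [448. 328.]
(11, 27, -19) [-34.  72.  53.] [473. 345.]
(11, 27, -40) [-34.  72.  74.] [484. 368.]
(11, 20, -40) [-34.  65.  74.] [462. 368.]
(11, -20, -40) [-34.  25.  74.] [334. 368.]
470 365 [  7.2  24.3 -28. ] 0.15347347
475 370 [  9.7  24.6 -37.8] 0.14335302
480 380 [  9.7  24.7 -45.9] 0.13557912
330 368 [ 10.  -21.8 -37.1] 0.14399748
322 375 [  9.8 -23.5 -42.8] 0.13856407
300 385 [  5.7 -30.9 -40.7] 0.14165413
465 420 [ -0.   19.5 -52. ] 0.13231596
335 420 [ -5.9 -20.3 -41.7] 0.14378025
[-0.73061292  0.08637301  0.00480913] [-0.02953928 -0.00589883 -0.02987352]
```

Call:
jog_arm([
  {"hand": 40,"slide": [15,0,0],"angular": [0,0,0]},
  {"hand": 40,"slide": [30,0,0],"angular": [0,0,0]},
  {"hand": 40,"slide": [42,0,0],"angular": [0,0,0]},
  {"hand": 40,"slide": [42,0,0],"angular": [0,0,0]},
  {"hand": 40,"slide": [42,0,2],"angular": [0,0,0]},
  {"hand": 40,"slide": [42,0,4],"angular": [0,0,0]},
  {"hand": 40,"slide": [42,0,5],"angular": [0,0,0]},
  {"hand": 40,"slide": [42,0,6],"angular": [0,0,0]},
  {"hand": 40,"slide": [42,0,6],"angular": [0,0,0]},
])

```text
clock: 5.2
ee_pos: [0.5178, 0.0449, 0.028]
orientation: [-0.075, -3.14, 0.0]
wrist_force: [0.8, 0.1, -0.2]
width: 0.0401
```

```bash
python3 - <<'E'
from go import *
plan([-65,46,28],180)
f=grab('wrist');s=env.read_state();R0=Rn.from_rotvec(s['orientation']);P=cloud(f)
Q=(R0.inv().apply(P.reshape(-1,3)-s['ee_pos'])*1000).reshape(P.shape)
W=(RT.inv().apply(P.reshape(-1,3)-T)*1000).reshape(P.shape)
for u in (465,475,485,325,310):
    print(u,[(v,*Q[int(v*.64),int(u*.64)].round(0).astype(int),int(W[int(v*.64),int(u*.64),2])) for v in range(300,400,8)])
cv2.imwrite('pics/w3.png',f['img'][150:300,150:370].repeat(3,0).repeat(3,1))
E
```

```text
now tray [-64.5  45.1  28. ] xdir 180.0 clock 5.2 F [ 0.8  0.1 -0.2] q [-0.07  0.17  1.94 -0.    1.03 -1.59]
slide [0.5 0.9 0. ] ang [-0.     -0.0004 -0.    ]
465 [(300, np.int64(23), np.int64(26), np.int64(-3), 31), (308, np.int64(20), np.int64(26), np.int64(-2), 29), (316, np.int64(17), np.int64(26), np.int64(-2), 29), (324, np.int64(14), np.int64(26), np.int64(-2), 29), (332, np.int64(11), np.int64(26), np.int64(-3), 30), (340, np.int64(7), np.int64(26), np.int64(-2), 30), (348, np.int64(4), np.int64(27), np.int64(-2), 29), (356, np.int64(0), np.int64(27), np.int64(-2), 29), (364, np.int64(-3), np.int64(27), np.int64(-3), 30), (372, np.int64(10), np.int64(21), np.int64(-40), 68), (380, np.int64(10), np.int64(20), np.int64(-46), 74), (388, np.int64(9), np.int64(19), np.int64(-49), 77), (396, np.int64(7), np.int64(20), np.int64(-50), 77)]
475 [(300, np.int64(23), np.int64(30), np.int64(-1), 28), (308, np.int64(20), np.int64(30), np.int64(-1), 29), (316, np.int64(17), np.int64(31), np.int64(-1), 29), (324, np.int64(14), np.int64(30), np.int64(-2), 30), (332, np.int64(10), np.int64(31
[... 1289 characters left out ...]
.int64(-2), 30), (324, np.int64(14), np.int64(-28), np.int64(-3), 31), (332, np.int64(11), np.int64(-29), np.int64(-2), 30), (340, np.int64(7), np.int64(-29), np.int64(-2), 30), (348, np.int64(4), np.int64(-29), np.int64(-2), 30), (356, np.int64(1), np.int64(-29), np.int64(-3), 30), (364, np.int64(-2), np.int64(-29), np.int64(-3), 30), (372, np.int64(10), np.int64(-23), np.int64(-41), 68), (380, np.int64(10), np.int64(-22), np.int64(-46), 74), (388, np.int64(10), np.int64(-21), np.int64(-51), 79), (396, np.int64(10), np.int64(-20), np.int64(-56), 83)]<stdin>:7: RuntimeWarning: invalid value encountered in cast
Traceback (most recent call last):
ValueError: cannot convert float NaN to integer
```

The fingers really end about 37 mm short of the reported TCP: there is no contact with the TCP below the floor, and depth puts the tips near z = 67. I'll allow for that offset and go lower.

Call:
jog_arm([
  {"hand": 40,"slide": [0,0,8],"angular": [0,0,0]},
  {"hand": 40,"slide": [0,0,15],"angular": [0,0,0]},
  {"hand": 40,"slide": [0,0,21],"angular": [0,0,0]},
  {"hand": 40,"slide": [0,0,25],"angular": [0,0,0]},
  {"hand": 40,"slide": [0,0,28],"angular": [0,0,0]},
  {"hand": 40,"slide": [0,0,30],"angular": [0,0,0]},
  {"hand": 40,"slide": [0,0,31],"angular": [0,0,0]},
  {"hand": 40,"slide": [0,0,31],"angular": [0,0,0]},
])

```text
clock: 6.05
ee_pos: [0.5172, 0.0449, 0.0004]
orientation: [-0.074, -3.138, 0.0]
wrist_force: [-16.9, 0.4, 33.4]
width: 0.0399
```

```bash
python3 - <<'E'
from go import *
plan([-65,46,-4],180); print(env.grip_point_offset)
f=grab('wrist');cv2.imwrite('pics/w4.png',cv2.resize(f['img'],(640,480)))
P=cloud(f);W=(RT.inv().apply(P.reshape(-1,3)-T)*1000).reshape(P.shape)
for u in (465,475,485,325):
    print(u,[(v,W[int(v*.64),int(u*.64)].round(0).tolist()) for v in range(348,400,6)])
E
```

```text
now tray [-65.   45.2   0.4] xdir 180.03 clock 6.05 F [-16.9   0.4  33.4] q [-0.07  0.22  1.95 -0.    0.98 -1.59]
slide [-0.   0.8  4.4] ang [-0.0004 -0.0026  0.0004]
0.0187
465 [(348, [-79.0, 67.0, 30.0]), (354, [-77.0, 67.0, 30.0]), (360, [-75.0, 68.0, 30.0]), (366, [-75.0, 67.0, 35.0]), (372, [-75.0, 66.0, 40.0]), (378, [-74.0, 66.0, 44.0]), (384, [-75.0, 65.0, 49.0]), (390, [-73.0, 65.0, 50.0]), (396, [-71.0, 65.0, 50.0])]
475 [(348, [-79.0, 71.0, 30.0]), (354, [-77.0, 71.0, 29.0]), (360, [-75.0, 71.0, 30.0]), (366, [-74.0, 70.0, 35.0]), (372, [-75.0, 70.0, 40.0]), (378, [-75.0, 69.0, 44.0]), (384, [-74.0, 68.0, 47.0]), (390, [-74.0, 68.0, 52.0]), (396, [-74.0, 67.0, 56.0])]
485 [(348, [-79.0, 74.0, 29.0]), (354, [-77.0, 74.0, 31.0]), (360, [-74.0, 74.0, 30.0]), (366, [-72.0, 75.0, 30.0]), (372, [-70.0, 75.0, 30.0]), (378, [-68.0, 75.0, 30.0]), (384, [-75.0, 71.0, 48.0]), (390, [-75.0, 70.0, 53.0]), (396, [-74.0, 70.0, 56.0])]
325 [(348, [-79.0, 21.0, 30.0]), (354, [-77.0, 21.0, 30.0]), (360, [-74.0, 21.0, 29.0]), (366, [-74.0, 21.0, 34.0]), (372, [-75.0, 22.0, 41.0]), (378, [-75.0, 23.0, 44.0]), (384, [-74.0, 23.0, 47.0]), (390, [-74.0, 24.0, 52.0]), (396, [-74.0, 24.0, 55.0])]
```

View pics/w4.png

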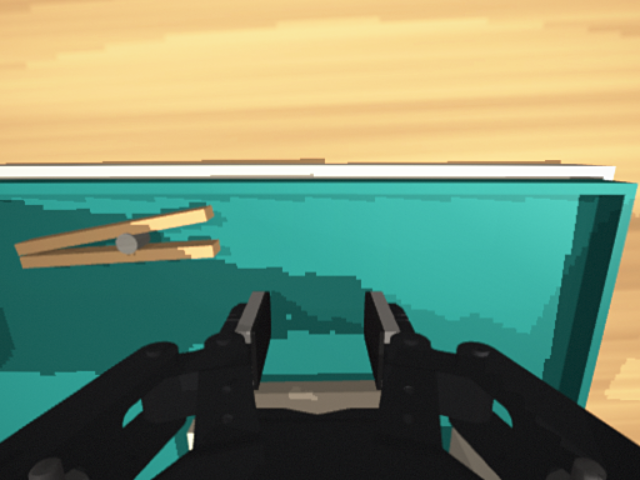

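The tips now touch the floor with 33 N at TCP z = 0.4, so the true tip offset is about 30 mm. I'll lift 7 mm and push.

Call:
jog_arm([
  {"hand": 40,"slide": [0,0,-7],"angular": [0,0,0]},
  {"hand": 40,"slide": [-5,0,-7],"angular": [0,0,0]},
  {"hand": 40,"slide": [-11,0,-7],"angular": [0,0,0]},
  {"hand": 40,"slide": [-16,0,-7],"angular": [0,0,0]},
  {"hand": 40,"slide": [-19,0,-7],"angular": [0,0,0]},
  {"hand": 40,"slide": [-22,0,-7],"angular": [0,0,0]},
  {"hand": 40,"slide": [-25,0,-7],"angular": [0,0,0]},
  {"hand": 40,"slide": [-28,0,-7],"angular": [0,0,0]},
  {"hand": 40,"slide": [-31,0,-7],"angular": [0,0,0]},
  {"hand": 40,"slide": [-34,0,-7],"angular": [0,0,0]},
  {"hand": 40,"slide": [-37,0,-7],"angular": [0,0,0]},
  {"hand": 40,"slide": [-40,0,-7],"angular": [0,0,0]},
  {"hand": 40,"slide": [-43,0,-7],"angular": [0,0,0]},
  {"hand": 40,"slide": [-45,0,-7],"angular": [0,0,0]},
])

```text
clock: 7.5
ee_pos: [0.5626, 0.0427, 0.004]
orientation: [-0.075, -3.14, 0.0]
wrist_force: [-3.5, 0.4, -1.7]
width: 0.0402
```

```bash
python3 - <<'E'
from go import *
plan([-16,46,4],180)
E
```

```text
now tray [-19.6  45.1   4. ] xdir 180.0 clock 7.5 F [-3.5  0.4 -1.7] q [-0.06  0.31  1.83 -0.    1.01 -1.59]
slide [-3.6  0.9  0. ] ang [-0.0001 -0.0007 -0.0001]
```

Pushing with about 3.5 N. I'll continue in small steps until the fence resists.

Call:
jog_arm([
  {"hand": 40,"slide": [-1,0,0],"angular": [0,0,0]},
  {"hand": 40,"slide": [-2,0,0],"angular": [0,0,0]},
  {"hand": 40,"slide": [-3,0,0],"angular": [0,0,0]},
  {"hand": 40,"slide": [-3,0,0],"angular": [0,0,0]},
])

```text
clock: 7.9
ee_pos: [0.5659, 0.0426, 0.0043]
orientation: [0.075, 3.14, -0.0]
wrist_force: [-4.1, 1.1, -1.7]
width: 0.04
```

Call:
jog_arm([
  {"hand": 40,"slide": [-0.5,0,0],"angular": [0,0,0]},
  {"hand": 40,"slide": [-1,0,0],"angular": [0,0,0]},
  {"hand": 40,"slide": [-1,0,0],"angular": [0,0,0]},
])

```text
clock: 8.2
ee_pos: [0.5663, 0.0426, 0.0043]
orientation: [-0.075, -3.14, 0.0]
wrist_force: [-5.3, 0.5, -1.3]
width: 0.0405
```

Call:
jog_arm([
  {"hand": 40,"slide": [-0.5,0,0],"angular": [0,0,0]},
  {"hand": 40,"slide": [-1,0,0],"angular": [0,0,0]},
  {"hand": 40,"slide": [-1,0,0],"angular": [0,0,0]},
])

```text
clock: 8.5
ee_pos: [0.5664, 0.0426, 0.0043]
orientation: [-0.075, -3.138, 0.0]
wrist_force: [-7.7, -0.8, 3.5]
width: 0.04
```

Call:
jog_arm([
  {"hand": 40,"slide": [-0.5,0,0],"angular": [0,0,0]},
  {"hand": 40,"slide": [-1,0,0],"angular": [0,0,0]},
  {"hand": 40,"slide": [-1,0,0],"angular": [0,0,0]},
])

```text
clock: 8.8
ee_pos: [0.5663, 0.0426, 0.0042]
orientation: [-0.075, -3.136, 0.0]
wrist_force: [-13.1, 0.5, 6.2]
width: 0.0401
```

The x push met the fence at tray x ≈ -15.8, so the tiles are flush there. Next I plan the +y push.

```bash
python3 - <<'E'
from go import *
s=env.read_state();R0=Rn.from_rotvec(s['orientation']);f=load('wrist');P=cloud(f).reshape(-1,3)
# last grab pose was tray(-65,45.2,0.4)
p0=t2w([-65,45.2,0.4]);Q=R0.inv().apply(P-p0)*1000
for a in range(20,90,8):
    m=(abs(abs(Q[:,1])-a)<4)&(Q[:,2]<-38)&(Q[:,0]<14); print(a,Q[m][:,2].max().round(0) if m.any() else None,(Q[m][:,0].min().round(),Q[m][:,0].max().round()) if m.any() else None)
plan([-60,45,4],180);plan([-60,45,65],180);plan([32,-28,65],90)
E
```

```text
20 -38.0 (np.float64(-43.0), np.float64(14.0))
28 -38.0 (np.float64(-43.0), np.float64(14.0))
36 -38.0 (np.float64(-13.0), np.float64(12.0))
44 -58.0 (np.float64(-42.0), np.float64(14.0))
52 -55.0 (np.float64(-42.0), np.float64(13.0))
60 -38.0 (np.float64(-71.0), np.float64(13.0))
68 -38.0 (np.float64(-66.0), np.float64(-60.0))
76 -44.0 (np.float64(-74.0), np.float64(-62.0))
84 None None
now tray [-15.9  45.2   4.2] xdir 180.01 clock 8.8 F [-13.1   0.5   6.2] q [-0.06  0.32  1.81 -0.    1.01 -1.59]
slide [44.1 -0.2  0.5] ang [-0.0002 -0.0051  0.0002]
now tray [-15.9  45.2   4.2] xdir 180.01 clock 8.8 F [-13.1   0.5   6.2] q [-0.06  0.32  1.81 -0.    1.01 -1.59]
slide [ 44.4  -0.2 -60.5] ang [-0.0002 -0.0051  0.0002]
now tray [-15.9  45.2   4.2] xdir 180.01 clock 8.8 F [-13.1   0.5   6.2] q [-0.06  0.32  1.81 -0.    1.01 -1.59]
slide [-47.5 -73.2 -61. ] ang [-0.0042 -0.0039  1.571 ]
```

Call:
jog_arm([
  {"hand": 40,"slide": [20,0,0],"angular": [0,0,0]},
  {"hand": 40,"slide": [44,0,-5],"angular": [0,0,0]},
  {"hand": 40,"slide": [44,0,-40],"angular": [0,0,0]},
  {"hand": 40,"slide": [44,0,-75],"angular": [0,0,0]},
  {"hand": 40,"slide": [-40,-73,-75],"angular": [0,0,1.571]},
  {"hand": 40,"slide": [-40,-73,-75],"angular": [0,0,1.571]},
  {"hand": 40,"slide": [-40,-73,-75],"angular": [0,0,1.571]},
  {"hand": 40,"slide": [-40,-73,-75],"angular": [0,0,1.571]},
  {"hand": 40,"slide": [-40,-73,-75],"angular": [0,0,1.571]},
  {"hand": 40,"slide": [-40,-73,-75],"angular": [0,0,1.571]},
  {"hand": 40,"slide": [-40,-73,-75],"angular": [0,0,1.571]},
  {"hand": 40,"slide": [-40,-73,-75],"angular": [0,0,1.571]},
  {"hand": 40,"slide": [-40,-73,-75],"angular": [0,0,1.571]},
  {"hand": 40,"slide": [-40,-73,-75],"angular": [0,0,1.571]},
  {"hand": 40,"slide": [-40,-73,-75],"angular": [0,0,1.571]},
  {"hand": 40,"slide": [-40,-73,-75],"angular": [0,0,1.571]},
  {"hand": 40,"slide": [-40,-73,-75],"angular": [0,0,1.571]},
])

```text
clock: 10.5
ee_pos: [0.6063, -0.0326, 0.0802]
orientation: [2.27, 2.168, 0.003]
wrist_force: [-0.1, 0.5, -0.6]
width: 0.0402
```

```bash
python3 - <<'E'
from go import *
plan([24,-28,5],90)
f=grab('wrist');cv2.imwrite('pics/w5.png',cv2.resize(f['img'],(640,480)))
E
```

```text
now tray [ 27.7 -28.   80.2] xdir 90.11 clock 10.5 F [-0.1  0.5 -0.6] q [-0.18  0.29  1.68  0.    1.16 -0.14]
slide [ 0.  -3.9 75.2] ang [0.0026 0.0003 0.0019]
```

View pics/w5.png

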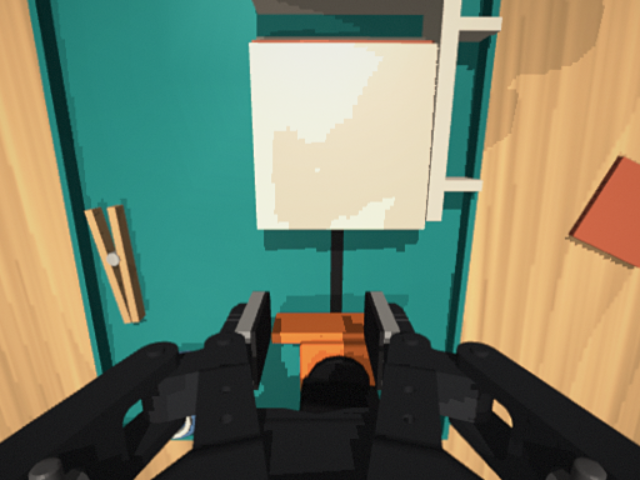

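Image up is +y here. The stack sits against the far fence at (435,130), and there is free room between its near edge at row 230 and the fingers. Now I lower and push +y.

Call:
jog_arm([
  {"hand": 40,"slide": [0,-4,35],"angular": [0,0,0]},
  {"hand": 40,"slide": [0,-4,55],"angular": [0,0,0]},
  {"hand": 40,"slide": [0,-4,67],"angular": [0,0,0]},
  {"hand": 40,"slide": [0,-4,73],"angular": [0,0,0]},
  {"hand": 40,"slide": [0,-4,75],"angular": [0,0,0]},
  {"hand": 40,"slide": [0,-4,75],"angular": [0,0,0]},
  {"hand": 40,"slide": [0,-4,75],"angular": [0,0,0]},
])

```text
clock: 11.25
ee_pos: [0.6022, -0.0323, 0.0055]
orientation: [2.273, 2.167, 0.002]
wrist_force: [0.4, -0.1, -0.9]
width: 0.0398
```

```bash
python3 - <<'E'
from go import *
plan([24,9,5],90)
E
```

```text
now tray [ 23.6 -27.9   5.5] xdir 90.0 clock 11.25 F [ 0.4 -0.1 -0.9] q [-0.18  0.38  1.73  0.    1.03 -0.14]
slide [36.9  0.4  0.5] ang [0.002  0.0003 0.    ]
```

Call:
jog_arm([
  {"hand": 40,"slide": [4,0,0],"angular": [0,0,0]},
  {"hand": 40,"slide": [7,0,0],"angular": [0,0,0]},
  {"hand": 40,"slide": [10,0,0],"angular": [0,0,0]},
  {"hand": 40,"slide": [13,0,0],"angular": [0,0,0]},
  {"hand": 40,"slide": [16,0,0],"angular": [0,0,0]},
  {"hand": 40,"slide": [19,0,0],"angular": [0,0,0]},
  {"hand": 40,"slide": [22,0,0],"angular": [0,0,0]},
  {"hand": 40,"slide": [25,0,0],"angular": [0,0,0]},
  {"hand": 40,"slide": [28,0,0],"angular": [0,0,0]},
  {"hand": 40,"slide": [31,0,0],"angular": [0,0,0]},
  {"hand": 40,"slide": [33,0,0],"angular": [0,0,0]},
  {"hand": 40,"slide": [33,0,0],"angular": [0,0,0]},
])

```text
clock: 12.45
ee_pos: [0.6028, 0.0012, 0.0043]
orientation: [-2.274, -2.168, -0.0]
wrist_force: [-1.0, -1.0, 0.7]
width: 0.0401
```

Call:
jog_arm([
  {"hand": 40,"slide": [1,0,0],"angular": [0,0,0]},
  {"hand": 40,"slide": [2,0,0],"angular": [0,0,0]},
  {"hand": 40,"slide": [2,0,0],"angular": [0,0,0]},
])

```text
clock: 12.75
ee_pos: [0.6029, 0.0028, 0.0043]
orientation: [-2.274, -2.167, -0.0]
wrist_force: [-1.0, -2.0, -0.3]
width: 0.04
```

Call:
jog_arm([
  {"hand": 40,"slide": [1,0,0],"angular": [0,0,0]},
  {"hand": 40,"slide": [1.5,0,0],"angular": [0,0,0]},
  {"hand": 40,"slide": [1.5,0,0],"angular": [0,0,0]},
])

```text
clock: 13.05
ee_pos: [0.6029, 0.0041, 0.0043]
orientation: [2.274, 2.167, -0.0]
wrist_force: [-0.3, -3.5, 0.6]
width: 0.0403
```

Call:
jog_arm([
  {"hand": 40,"slide": [1,0,0],"angular": [0,0,0]},
  {"hand": 40,"slide": [1.5,0,0],"angular": [0,0,0]},
  {"hand": 40,"slide": [1.5,0,0],"angular": [0,0,0]},
])

```text
clock: 13.35
ee_pos: [0.603, 0.0041, 0.0043]
orientation: [2.273, 2.167, -0.003]
wrist_force: [-2.1, -9.4, 0.9]
width: 0.04
```

Call:
jog_arm([
  {"hand": 40,"slide": [1,0,0],"angular": [0,0,0]},
  {"hand": 40,"slide": [1,0,0],"angular": [0,0,0]},
])

```text
clock: 13.55
ee_pos: [0.6029, 0.004, 0.0043]
orientation: [2.272, 2.166, -0.005]
wrist_force: [-2.0, -12.8, 1.4]
width: 0.0399
```

Call:
jog_arm([
  {"hand": 40,"slide": [1,0,0],"angular": [0,0,0]},
  {"hand": 40,"slide": [1,0,0],"angular": [0,0,0]},
])

```text
clock: 13.75
ee_pos: [0.603, 0.004, 0.0044]
orientation: [2.272, 2.165, -0.006]
wrist_force: [-1.7, -16.8, 1.3]
width: 0.0401
```

Blocked by the side fence with force rising, so it is flush in y. I back off and look.

Call:
jog_arm([
  {"hand": 40,"slide": [-20,0,0],"angular": [0,0,0]},
  {"hand": 40,"slide": [-33,0,-5],"angular": [0,0,0]},
  {"hand": 40,"slide": [-40,0,-50],"angular": [0,0,0]},
  {"hand": 40,"slide": [-40,0,-100],"angular": [0,0,0]},
  {"hand": 40,"slide": [-40,0,-110],"angular": [0,0,0]},
  {"hand": 40,"slide": [-40,0,-110],"angular": [0,0,0]},
  {"hand": 40,"slide": [-40,0,-110],"angular": [0,0,0]},
])

```text
clock: 14.45
ee_pos: [0.6005, -0.0317, 0.1134]
orientation: [-2.273, -2.167, 0.0]
wrist_force: [0.3, -0.1, -1.7]
width: 0.0399
```

```bash
python3 - <<'E'
from go import *
plan([40,-50,120],90)
f=grab('wrist');cv2.imwrite('pics/w6.png',cv2.resize(f['img'],(800,600)))
P=cloud(f);W=(RT.inv().apply(P.reshape(-1,3)-T)*1000)
hsv=cv2.cvtColor(f['img'],cv2.COLOR_BGR2HSV).reshape(-1,3)
m=(W[:,2]>59)&(W[:,2]<66)&(W[:,0]>-30)&(W[:,0]<80)&(W[:,1]>0)&(W[:,1]<105)
m=cv2.morphologyEx(m.reshape(384,512).astype(np.uint8),cv2.MORPH_OPEN,np.ones((5,5)))
ys,xs=np.nonzero(m);Q=(RT.inv().apply(onplane(f,np.c_[xs,ys],.062)-T)*1000)[:,:2]
print(cv2.minAreaRect(Q.astype(np.float32)))
E
```

```text
now tray [ 21.9 -27.3 113.4] xdir 90.0 clock 14.45 F [ 0.3 -0.1 -1.7] q [-0.18  0.24  1.67  0.    1.23 -0.14]
slide [-22.6  18.1  -6.7] ang [-0.0011 -0.0007 -0.0001]
((38.124351501464844, 61.67181396484375), (83.74799346923828, 85.79216766357422), 0.0534457266330719)
```

View pics/w6.png

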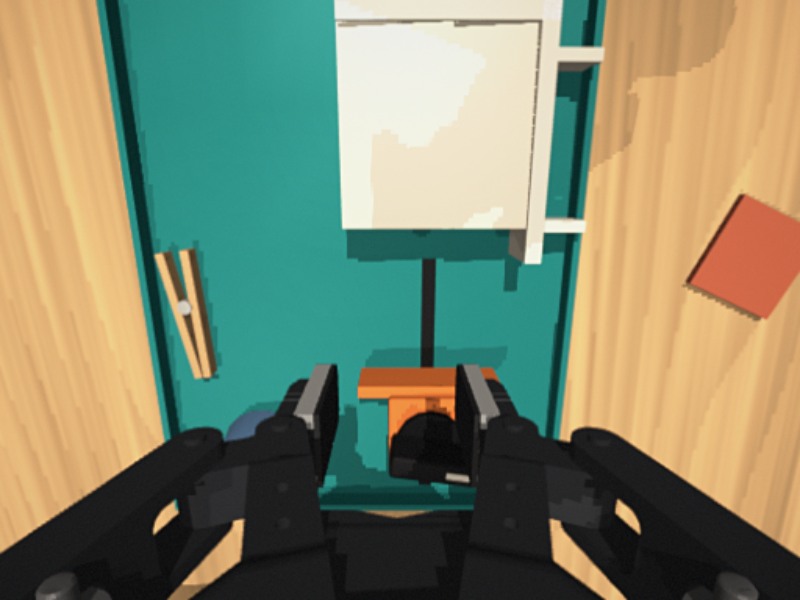

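The stack is square in the corner, touching the fences at (540,130) and (440,15). Next I go to the knob, grip its bar, slide the stop with it and then turn it.

```bash
python3 - <<'E'
from go import *
plan([40,-100.5,95],180);
E
```

```text
now tray [ 21.1 -27.3 112.4] xdir 90.0 clock 14.5 F [-0.8 -0.5 -0.7] q [-0.18  0.24  1.67  0.    1.23 -0.14]
slide [-73.2  18.9  17.2] ang [-0.0017 -0.003  -1.5708]
```

Call:
jog_arm([
  {"hand": 40,"slide": [-73,19,5],"angular": [0,0,-1.571]},
  {"hand": 40,"slide": [-73,19,5],"angular": [0,0,-1.571]},
  {"hand": 40,"slide": [-73,19,5],"angular": [0,0,-1.571]},
  {"hand": 40,"slide": [-73,19,5],"angular": [0,0,-1.571]},
  {"hand": 40,"slide": [-73,19,5],"angular": [0,0,-1.571]},
  {"hand": 40,"slide": [-73,19,5],"angular": [0,0,-1.571]},
  {"hand": 40,"slide": [-73,19,5],"angular": [0,0,-1.571]},
  {"hand": 40,"slide": [-73,19,5],"angular": [0,0,-1.571]},
  {"hand": 40,"slide": [-73,19,5],"angular": [0,0,-1.571]},
  {"hand": 40,"slide": [-73,19,5],"angular": [0,0,-1.571]},
  {"hand": 40,"slide": [-73,19,5],"angular": [0,0,-1.571]},
  {"hand": 40,"slide": [-73,19,5],"angular": [0,0,-1.571]},
  {"hand": 40,"slide": [-73,19,5],"angular": [0,0,-1.571]},
  {"hand": 40,"slide": [-73,19,5],"angular": [0,0,-1.571]},
])

```text
clock: 15.9
ee_pos: [0.616, -0.1057, 0.1082]
orientation: [-0.077, -3.139, -0.001]
wrist_force: [0.3, 0.2, -0.1]
width: 0.0398
```

```bash
python3 - <<'E'
from go import *
plan([40,-100.5,50],180);
f=grab('wrist');cv2.imwrite('pics/w7.png',cv2.resize(f['img'],(640,480)))
P=cloud(f);W=(RT.inv().apply(P.reshape(-1,3)-T)*1000)
m=(W[:,2]>88)&(W[:,2]<98)&(abs(W[:,0]-40)<30)&(abs(W[:,1]+100)<20);print(m.sum(),np.percentile(W[m],[2,50,98],axis=0).round(1))
E
```

```text
now tray [  40.9 -100.6  108.2] xdir 179.91 clock 15.9 F [ 0.3  0.2 -0.1] q [-0.3   0.3   1.61  0.    1.23 -1.82]
slide [ 0.8  0.  58.2] ang [ 0.0005 -0.0017 -0.0015]
1079 [[  20.  -105.    90.2]
 [  39.6  -97.4   93.9]
 [  61.6  -90.    95.3]]
```

View pics/w7.png

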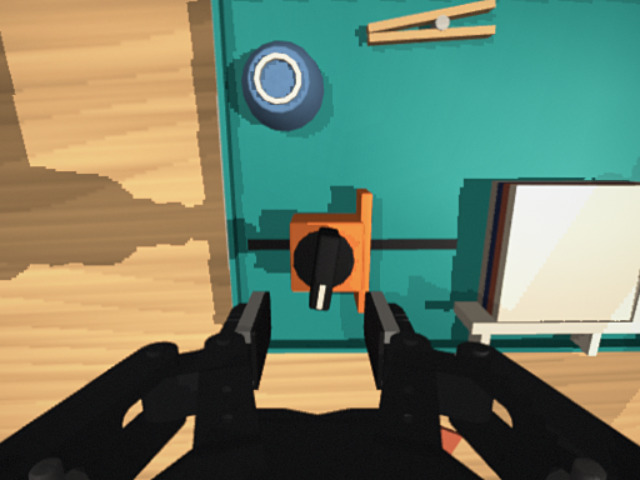

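The knob bar is at (322,268), between the jaws at (260,330) and (375,330). I descend and grip.

Call:
jog_arm([
  {"hand": 40,"slide": [1,1.5,30],"angular": [0,0,0]},
  {"hand": 40,"slide": [1,1.5,45],"angular": [0,0,0]},
  {"hand": 40,"slide": [1,1.5,54],"angular": [0,0,0]},
  {"hand": 40,"slide": [1,1.5,58],"angular": [0,0,0]},
  {"hand": 40,"slide": [1,1.5,58],"angular": [0,0,0]},
  {"hand": 25,"slide": [1,1.5,58],"angular": [0,0,0]},
  {"hand": 25,"slide": [1,1.5,58],"angular": [0,0,0]},
  {"hand": 25,"slide": [1,1.5,58],"angular": [0,0,0]},
])

```text
clock: 16.75
ee_pos: [0.6163, -0.1047, 0.0522]
orientation: [0.075, 3.139, -0.001]
wrist_force: [0.7, 0.6, 0.9]
width: 0.0254
```

Call:
jog_arm([
  {"hand": 8,"slide": [0,0,0],"angular": [0,0,0]},
  {"hand": 8,"slide": [0,0,0],"angular": [0,0,0]},
  {"hand": 8,"slide": [0,0,0],"angular": [0,0,0]},
  {"hand": 8,"slide": [0,0,0],"angular": [0,0,0]},
  {"hand": 8,"slide": [0,0,0],"angular": [0,0,0]},
])

```text
clock: 17.25
ee_pos: [0.6162, -0.1043, 0.0521]
orientation: [0.075, 3.14, 0.0]
wrist_force: [-1.0, 1.9, 5.9]
width: 0.0103
```

Call:
jog_arm([
  {"hand": 6,"slide": [0,0,0],"angular": [0,0,0]},
  {"hand": 6,"slide": [0,0,0],"angular": [0,0,0]},
])

```text
clock: 17.45
ee_pos: [0.6162, -0.1043, 0.0521]
orientation: [0.075, 3.14, 0.0]
wrist_force: [-1.4, 1.9, 6.2]
width: 0.0103
```

```bash
python3 - <<'E'
from go import *
plan([40,-100.5,50],180);s=env.read_state();print(s['width'],s['moment'])
f=grab('wrist');cv2.imwrite('pics/w8.png',cv2.resize(f['img'],(640,480)))
E
```

```text
now tray [ 41.  -99.1  52.1] xdir 180.0 clock 17.45 F [-1.4  1.9  6.2] q [-0.29  0.37  1.65  0.    1.13 -1.82]
slide [ 1.  -1.4  2.1] ang [0.0001 0.001  0.0001]
0.01029324657453534 [ 0.37154407  0.19520074 -0.04021407]
```

View pics/w8.png

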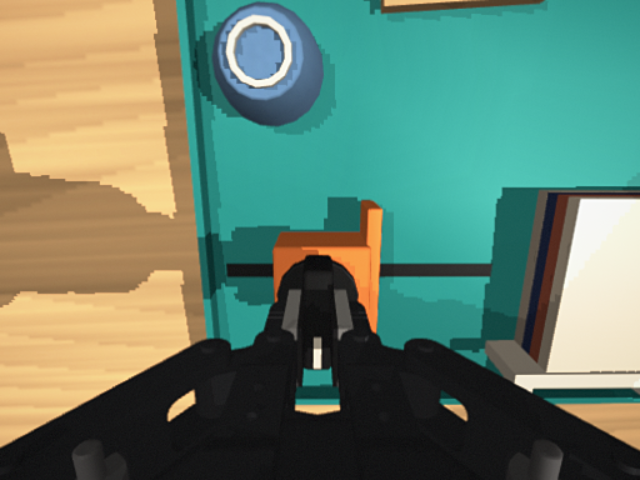

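The fingers grip the bar at (318,315), stopped at 10.3 mm. Now I slide the stop toward the stack.

Call:
jog_arm([
  {"hand": 6,"slide": [0,4,0],"angular": [0,0,0]},
  {"hand": 6,"slide": [0,11,0],"angular": [0,0,0]},
  {"hand": 6,"slide": [0,19,0],"angular": [0,0,0]},
  {"hand": 6,"slide": [0,27,0],"angular": [0,0,0]},
  {"hand": 6,"slide": [0,35,0],"angular": [0,0,0]},
  {"hand": 6,"slide": [0,43,0],"angular": [0,0,0]},
  {"hand": 6,"slide": [0,51,0],"angular": [0,0,0]},
  {"hand": 6,"slide": [0,59,0],"angular": [0,0,0]},
  {"hand": 6,"slide": [0,66,0],"angular": [0,0,0]},
  {"hand": 6,"slide": [0,72,0],"angular": [0,0,0]},
  {"hand": 6,"slide": [0,77,0],"angular": [0,0,0]},
  {"hand": 6,"slide": [0,81,0],"angular": [0,0,0]},
  {"hand": 6,"slide": [0,84,0],"angular": [0,0,0]},
  {"hand": 6,"slide": [0,85,0],"angular": [0,0,0]},
  {"hand": 6,"slide": [0,85,0],"angular": [0,0,0]},
])

```text
clock: 19.0
ee_pos: [0.6202, -0.02, 0.0521]
orientation: [0.075, 3.14, -0.002]
wrist_force: [-1.2, -1.0, 5.1]
width: 0.01
```

Call:
jog_arm([
  {"hand": 6,"slide": [0,1,0],"angular": [0,0,0]},
  {"hand": 6,"slide": [0,2,0],"angular": [0,0,0]},
  {"hand": 6,"slide": [0,2,0],"angular": [0,0,0]},
])

```text
clock: 19.3
ee_pos: [0.6204, -0.0182, 0.0522]
orientation: [0.075, 3.14, -0.002]
wrist_force: [-1.2, -1.0, 6.5]
width: 0.0101
```

Call:
jog_arm([
  {"hand": 6,"slide": [0,1,0],"angular": [0,0,0]},
  {"hand": 6,"slide": [0,1.5,0],"angular": [0,0,0]},
  {"hand": 6,"slide": [0,1.5,0],"angular": [0,0,0]},
])

```text
clock: 19.6
ee_pos: [0.6204, -0.0168, 0.0522]
orientation: [0.075, 3.14, -0.002]
wrist_force: [-1.7, -1.9, 6.9]
width: 0.0106
```

Call:
jog_arm([
  {"hand": 6,"slide": [0,1,0],"angular": [0,0,0]},
  {"hand": 6,"slide": [0,1.5,0],"angular": [0,0,0]},
  {"hand": 6,"slide": [0,1.5,0],"angular": [0,0,0]},
])

```text
clock: 19.9
ee_pos: [0.6204, -0.0158, 0.0521]
orientation: [0.075, 3.14, -0.003]
wrist_force: [-1.8, -2.8, 5.9]
width: 0.0101
```

Call:
jog_arm([
  {"hand": 6,"slide": [0,1,0],"angular": [0,0,0]},
  {"hand": 6,"slide": [0,1.5,0],"angular": [0,0,0]},
  {"hand": 6,"slide": [0,1.5,0],"angular": [0,0,0]},
])

```text
clock: 20.2
ee_pos: [0.6204, -0.0157, 0.0522]
orientation: [0.075, 3.14, -0.006]
wrist_force: [-2.0, -8.1, 5.5]
width: 0.0104
```

Call:
jog_arm([
  {"hand": 6,"slide": [0,1,0],"angular": [0,0,0]},
  {"hand": 6,"slide": [0,1,0],"angular": [0,0,0]},
  {"hand": 6,"slide": [0,1,0],"angular": [0,0,0]},
])

```text
clock: 20.5
ee_pos: [0.6205, -0.0157, 0.0522]
orientation: [0.075, 3.14, -0.008]
wrist_force: [-2.7, -11.1, 5.4]
width: 0.0104
```

The stop is blocked by the stack with force rising. Before clamping I check the tile edges.

```bash
python3 - <<'E'
from go import *
f=grab('wrist');cv2.imwrite('pics/w9.png',cv2.resize(f['img'],(800,600)))
plan([40,-10,50],180)
E
```

```text
now tray [ 41.  -10.4  52.2] xdir 179.99 clock 20.55 F [ -2.7 -10.3   5.7] q [-0.15  0.36  1.66 -0.01  1.12 -1.67]
slide [1.  0.4 2.2] ang [-0.0053  0.0008 -0.0002]
```

View pics/w9.png

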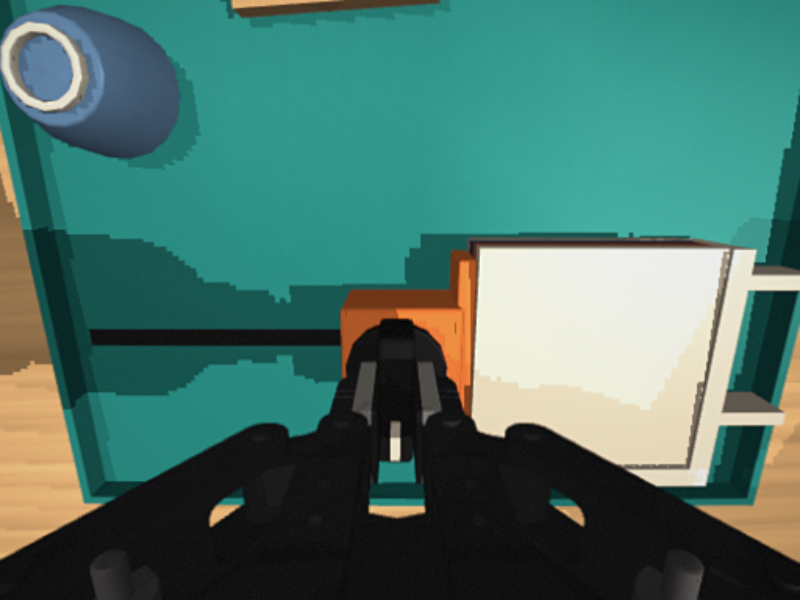

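All tile edges line up: the near face is a single line at row 243, there is no gap at the fences, and the orange plate touches the stack at x = 470. Now I turn the knob clockwise.

Call:
jog_arm([
  {"hand": 6,"slide": [0,0,0],"angular": [0,0,0.1]},
  {"hand": 6,"slide": [0,0,0],"angular": [0,0,0.22]},
  {"hand": 6,"slide": [0,0,0],"angular": [0,0,0.34]},
  {"hand": 6,"slide": [0,0,0],"angular": [0,0,0.46]},
  {"hand": 6,"slide": [0,0,0],"angular": [0,0,0.58]},
  {"hand": 6,"slide": [0,0,0],"angular": [0,0,0.7]},
  {"hand": 6,"slide": [0,0,0],"angular": [0,0,0.82]},
  {"hand": 6,"slide": [0,0,0],"angular": [0,0,0.94]},
  {"hand": 6,"slide": [0,0,0],"angular": [0,0,1.06]},
  {"hand": 6,"slide": [0,0,0],"angular": [0,0,1.18]},
  {"hand": 6,"slide": [0,0,0],"angular": [0,0,1.3]},
  {"hand": 6,"slide": [0,0,0],"angular": [0,0,1.4]},
  {"hand": 6,"slide": [0,0,0],"angular": [0,0,1.46]},
  {"hand": 6,"slide": [0,0,0],"angular": [0,0,1.5]},
  {"hand": 6,"slide": [0,0,0],"angular": [0,0,1.5]},
])

```text
clock: 22.05
ee_pos: [0.6199, -0.0162, 0.0522]
orientation: [2.194, 2.243, -0.008]
wrist_force: [-4.9, -12.7, 8.3]
width: 0.0106
```

```bash
python3 - <<'E'
from go import *
plan([40,-10,50],94);s=env.read_state();print(s['width'],s['moment'])
E
```

```text
now tray [ 40.5 -10.9  52.2] xdir 94.0 clock 22.05 F [ -4.9 -12.7   8.3] q [-0.15  0.36  1.66 -0.01  1.13 -0.17]
slide [ 1.  -0.4  2.2] ang [-0.0008  0.0061 -0.    ]
0.010597945702806933 [-2.12515745  0.86766056  0.1873789 ]
```

Call:
jog_arm([
  {"hand": 6,"slide": [-1.5,0,0],"angular": [0,0,0]},
  {"hand": 6,"slide": [-3,0,0],"angular": [0,0,0]},
  {"hand": 40,"slide": [-3,0,0],"angular": [0,0,0]},
  {"hand": 40,"slide": [-3,0,0],"angular": [0,0,0]},
  {"hand": 40,"slide": [-3,0,0],"angular": [0,0,0]},
  {"hand": 40,"slide": [-3,0,0],"angular": [0,0,0]},
  {"hand": 40,"slide": [-3,0,-10],"angular": [0,0,0]},
  {"hand": 40,"slide": [-3,0,-40],"angular": [0,0,0]},
  {"hand": 40,"slide": [-3,0,-80],"angular": [0,0,0]},
  {"hand": 40,"slide": [-3,0,-120],"angular": [0,0,0]},
  {"hand": 40,"slide": [-30,0,-160],"angular": [0,0,0]},
  {"hand": 40,"slide": [-30,0,-160],"angular": [0,0,0]},
  {"hand": 40,"slide": [-30,0,-160],"angular": [0,0,0]},
])

```text
clock: 23.35
ee_pos: [0.6218, -0.0426, 0.2136]
orientation: [2.195, 2.244, 0.003]
wrist_force: [-0.5, 0.3, -0.1]
width: 0.0403
```

```bash
python3 - <<'E'
from go import *
plan([40,-10,210],94)
f=grab('wrist');cv2.imwrite('pics/w10.png',cv2.resize(f['img'],(800,600)))
P=cloud(f);W=(RT.inv().apply(P.reshape(-1,3)-T)*1000)
m=(W[:,2]>88)&(W[:,2]<98)&(abs(W[:,0]-40)<35)&(abs(W[:,1]+10)<35)
print(m.sum(),cv2.minAreaRect(W[m,:2].astype(np.float32)),np.percentile(W[m],[2,98],axis=0).round(1))
E
```

```text
now tray [ 43.7 -37.3 213.6] xdir 94.0 clock 23.35 F [-0.5  0.3 -0.1] q [-0.19  0.21  1.52  0.    1.41 -0.22]
slide [27.5 -1.8  3.5] ang [0.0037 0.0007 0.    ]
519 ((41.22582244873047, -11.369300842285156), (11.38204574584961, 43.826351165771484), 4.121606349945068) [[ 35.1 -32.1  91.4]
 [ 47.6  10.   95.5]]
```

View pics/w10.png

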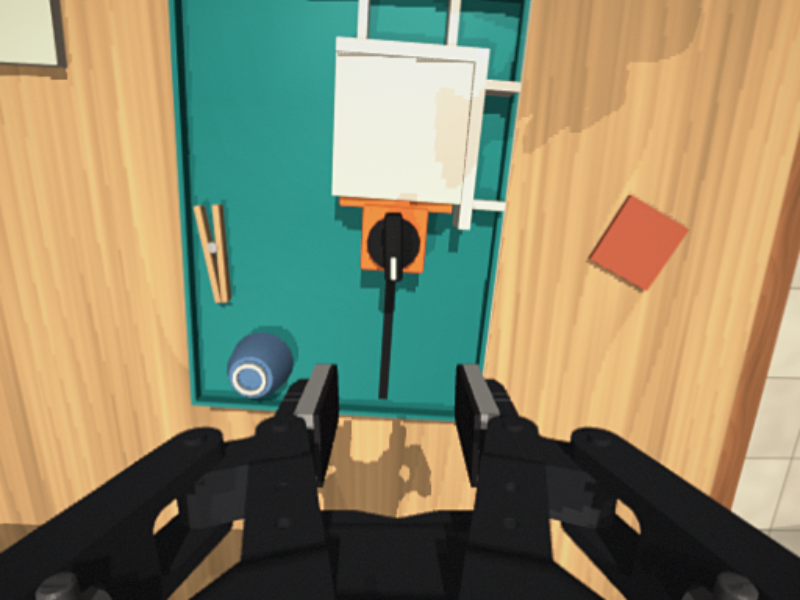

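The knob bar is 4° off the tray's y axis, which is about 1.5 rad. The stop plate touches the stack at (395,203), and the cup and clothespin are unmoved.

```bash
python3 -c "
from station import env
print(env.job_done())"
```

```text
the job is handed in; nothing more can be done
None
```

I squared the stack into the fence corner, slid the stop up against it, turned the knob to its end and handed the job in at about 23 s. No verdict was reported.

- **Tiles:** I pushed them in +x, then +y, with the two fingers. Each push ended with the fingers stopped and the wrist force climbing to 13 N and 17 N, so the stack was against the fences. The last pictures show the edges lined up with no gaps.
- **Stop:** I gripped the knob's bar and slid the stop with it. It travelled about 88.6 mm by the arm's reading and then met resistance at about 11 N with the knob still loose. The camera put the knob axis at tray y = -11.4 mm, against -10 mm nominal. That is within the camera's calibration, but it leaves roughly 1.4 mm of doubt on the stop's exact value.
- **Knob:** I turned it 1.5 rad clockwise. Measured afterwards, its bar lies 4° off the tray's y axis, which matches 1.5 rad.
- **Disagreement found:** the fingertips end about 30 mm short of the reported TCP. My first push therefore passed over the stack without touching it. Finding the tip height then pressed the fingers on the tray floor with about 33 N.
- **Other things:** the cup and clothespin look unmoved in the last picture. I did not re-check the bell and the torch, but the arm did not work near them.

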